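Finish turning over a casting flask for burn-out

TASK

The flanged steel casting flask has been laid on its side in a cradle half-way through being turned over. Finish the turn: take it out of its cradle and stand it upright, flange down, in the middle of the round grey setter dish, and let go of it. Leave the plain flask without a flange lying in its own cradle.

Things in the scene. Friction and masses are not known exactly. Their poses are not given: they have to be found in the camera images.
- flask_center (a point): Flask to turn: plaster-filled perforated steel tube, 46 mm diameter, 90 mm long, 0.3 kg, loose, with a flange (68 mm diameter, 5 mm thick) at one end only. Point: on the axis, half-way along. +y runs along the axis to the flange (flange face at y = +45 mm, plain end at -45 mm). At the start it lies level in a cradle, axis 50 mm above the table, flange towards the robot's left.
- cradle_a: Fixed grey V cradle in which the flanged flask lies; base 64 x 74 mm, origin at the middle of its underside. The V runs along y, 60 mm long, at most 42 mm wide, and touches only the tube's lower side; its top edges are 13 mm below the tube's axis, so fingers can come down on both sides of the tube. The plain flask lies in a second one like it.
- plain_flask_center (a point): The flask to leave alone: the same tube, 46 mm diameter and 90 mm long, but without a flange, lying level in a second cradle of the same kind. The point lies on its axis half-way along, 50 mm above the table; +y runs along the tube.
- setter_middle (a point): Fixed round grey setter dish, 140 mm across, 14 mm high overall, with a flat inner floor 8 mm above the table and a rim 6 mm wide standing 6 mm above that floor. The point is the middle of the inner floor; z is up.
Things that resemble listed ones, but are neither listed nor needed, are in the scene too. Leave any red look-alike of the part that bears flask_center alone.

How it is judged:
By the outcome, as a careful person would: the job done as asked, in the order asked, and still so for the second after the job is handed in, with the robot touching nothing.
It also fails if it takes over 38 s, if anything falls off the work surface, if the arm or the gripper's body presses on something with over 40 N, if the wrist force passes 120 N, or if a joint passes its speed limit or range.

ROBOT

A 6-joint arm with a two-finger parallel gripper is mounted at the origin on the work surface; the furniture and walls round the work are solid. World frame = base frame: x ahead of the robot, y to its left, z up, the work surface at z = 0. Lengths are in m, angles in rad, forces in N, time in s.
With the tool pointing down it reaches from about 0.35 to 0.725 m from the base axis. Payload 6 kg.
Tool frame: the origin (TCP) lies at the very end of the fingers, on their centre line; the grasp point (between the pads) lies 19 mm behind it (ctrl.grip_depth is the distance from the TCP to the grasp point, in m); x points along the fingers, y is the direction in which the jaws open and shut, and the axes are right-handed (so a half turn about x gives the same grasp; the last joint's range is limited). The gripper opens to 85 mm and grips with 20 to 120 N. Pads are 22 mm wide; open, the fingers measure 114 mm over their backs; the gripper's body (76 mm by 85 mm) begins 54 mm behind the grasp point. The pads swing forward as they close: fully open they stand 13 mm farther back than shut.
Start: joints at [1.636, 0.04, 0.085, 0, -1.615, -0.334], TCP at [0.159, 0.578, 0.231] pointing down, gripper open.
Joint ranges: [-2.56, 2.56], [-1.29, 2.01], [-1.08, 1.49], [-3.29, 1.98], [-2.81, -0.18], [-2.99, 2.99]. Speed limits (rad/s): [2.57, 2.57, 3.01, 3.14, 3.14, 3.14].

INTERFACE

Orientations are given as a unit quaternion [x, y, z, w].
In Python, from workcell import ctrl gives the robot as it stands.
- The arm moves only by the shell command python3 -m pendant 'ROWS' [FORCE]. ROWS is JSON, one flat list of numbers, 7 for each row, row after row: the turn, a rotation vector about the tool's x, y, z in rad, then the shift along the tool's x, y, z in m, then the closure, from 0 (fully open) to 1 (shut). In form: [ax, ay, az, tx, ty, tz, gripper, ax, ay, az, tx, ty, tz, gripper, ...]. A call has 1 to 10 rows; each row is the pose to reach, as a shift and turn from the pose commanded when the call began, along the tool's axes at that moment; what a row does not reach only later rows make up. A row lasts 1/10 s, in which the tool goes at most 50 mm and 8.59 degrees, less where a joint would pass 70% of its speed; a pose out of reach is approached as far as the arm can. A call with a gripper value outside its range is refused whole. The fingers move at their own pace and stop on an object; FORCE is the grip in N (left out, the last holds). Time passes only in rows, so rows that repeat a pose let the fingers close. It gives the time, the measured TCP pose, the force and the opening at its end, in the units of the state.
- ctrl.state(): the state, without advancing time (a new reading comes with each control period).
- ctrl.capture(name): name is "scene" or "top"; returns a dict with "img" (384x512x3 uint8, red, green, blue), "fovy" (degrees; the focal length in pixels is half the picture's height over the tangent of half this angle, whatever the lens; pixels are square), "cx", "cy" (the principal point, pixels), "view" (4x4, takes a point from world to camera coordinates). Camera axes: x right, y down, z forward; pixel columns grow to the right and rows downward; lengths in m; the calibration is good to about 2 mm. A picture is of the moment at which its call begins. There is no depth.
- ctrl.hand_in(): hands the job in, once; it reports no verdict.
Trained networks look in a picture, given as the dict that the camera call returned (one of the last four; its "shot" number tells which), for a name from the list of things; names that differ only in an ending like _2 or _b are one class to them, and where a whole thing is asked for, a point or a joint stands for the part that bears it (a point fixed in the world has none). Each returns a list of dicts, best first, with "confidence" (0 to 1); they miss things now and then, are a little off and sometimes report something else, mostly with a low value. They report only what shows in the picture. A call takes as long as a camera call. They do not tell look-alikes from the thing itself.
- ctrl.outline_of(picture, thing): "pixels" (384x512 bool, what is visible of it) and "rect" ([centre column, centre row, width, height] in pixels, round what is visible of it).
- ctrl.pinpoint(picture, thing): "position" ([column, row] in pixels: a listed point, or the origin of a listed thing).
The state is a dict: "time_s": time; "joints": joint angles; "dq": joint speeds; "joint_efforts": joint torques, N m; "tool_pos": TCP position; "tool_rot": TCP orientation; "force": force on the tool from outside, world axes, zero at the start; "moment": the same for the moment, N m; "gripper_width": finger opening in m.
Only numpy, scipy, OpenCV 4.12 (cv2) and the standard library are available. Lean on these libraries where they do the work, as an engineer would, in place of code of your own. Each camera call takes 0.05 s, during which the arm holds its last target.

## Working session

There is one attempt and no reset: what is moved stays moved. The work goes in short steps, Python scripts to look and compute and a shell command to move; the robot and the scene stay as the last step left them, time stands still between calls to the robot, and variables do not carry over. Pictures are saved under pics/ and viewed, and the job is handed in when it is done.

```bash
ls; mkdir -p pics; python3 - <<'E'
from workcell import ctrl
import cv2,pickle
s=ctrl.state();print({k:s[k] for k in('time_s','tool_pos','tool_rot','gripper_width')},ctrl.grip_depth)
for n in('scene','top'):
    p=ctrl.capture(n);cv2.imwrite(f'pics/{n}0.png',p['img'][:,:,::-1])
    pickle.dump(p,open(f'{n}0.pkl','wb'))
    print(n,p['fovy'],p['cx'],p['cy'],p['view'])
    for t in('flask_center','plain_flask_center','cradle_a','setter_middle'):
        print(t,[(d['position'],round(d['confidence'],2)) for d in ctrl.pinpoint(p,t)])
        print('  ',[(d['rect'],round(d['confidence'],2)) for d in ctrl.outline_of(p,t)])
E
```

```text
pics
{'time_s': 0.0, 'tool_pos': array([0.15917474, 0.57817344, 0.23028418]), 'tool_rot': array([-0.70067235,  0.09534552,  0.70079007,  0.09413164]), 'gripper_width': 0.08540497610273953} 0.0187
scene 54.817760231129164 259.11122359448154 192.64922581106504 [[ 0.51028797 -0.85999052 -0.00474337 -0.17971059]
 [-0.44522944 -0.25945652 -0.85700237  0.29087354]
 [ 0.73578321  0.43942989 -0.51529064  0.55554066]
 [ 0.          0.          0.          1.        ]]
flask_center [([242.5, 165.2], 0.91), ([113.7, 207.8], 0.68)]
   [([243.2, 164.6, 37.6, 25.1], 0.95), ([117.1, 208.5, 37.2, 32.2], 0.93), ([322.8, 226.2, 57.9, 37.0], 0.56)]
plain_flask_center [([202.0, 180.8], 0.86)]
   [([202.7, 185.1, 34.8, 29.3], 0.71), ([323.0, 226.8, 60.8, 37.5], 0.54)]
cradle_a [([239.8, 179.4], 0.61)]
   [([242.6, 179.9, 34.6, 19.9], 0.53)]
setter_middle [([322.8, 227.3], 0.71)]
   [([324.8, 226.2, 58.3, 34.5], 0.59)]
top 50.19597062250553 261.7880334677389 188.458982868197 [[ 0.01388337 -0.99982831 -0.01227184  0.08691699]
 [-0.99038307 -0.01206055 -0.13782571  0.45142865]
 [ 0.13765404  0.0140673  -0.99038047  1.0047321 ]
 [ 0.          0.          0.          1.        ]]
flask_center [([214.8, 123.1], 0.92), ([140.6, 252.0], 0.85)]
   [([215.2, 123.3, 38.2, 28.1], 0.71), ([143.8, 255.8, 45.1, 34.5], 0.6)]
plain_flask_center [([200.6, 183.3], 0.62)]
   [([204.0, 183.3, 43.0, 19.5], 0.75)]
cradle_a [([219.1, 128.3], 0.58)]
   [([216.6, 135.9, 27.2, 5.8], 0.61)]
setter_middle [([328.7, 167.9], 0.84)]
   [([329.7, 168.7, 51.6, 53.8], 0.74)]
```

View pics/scene0.png

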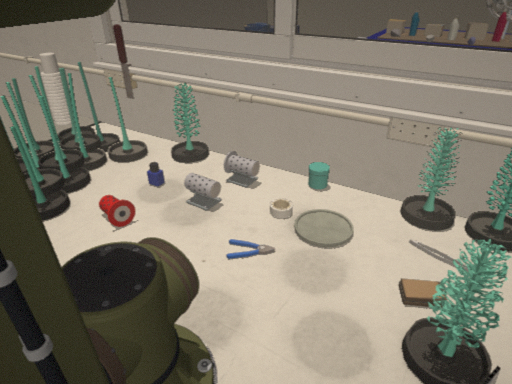

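View pics/top0.png

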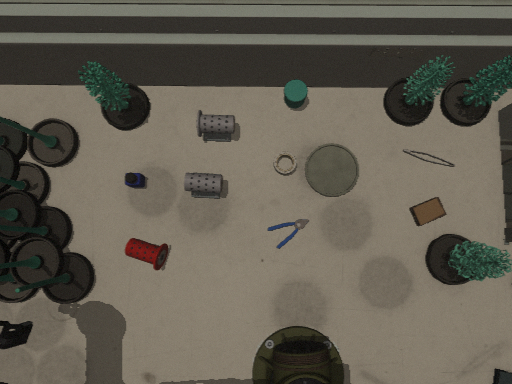

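```bash
python3 - <<'E'
import pickle,cv2,numpy as np
a=pickle.load(open('top0.pkl','rb'))['img'][90:290,100:370,::-1]
b=pickle.load(open('scene0.pkl','rb'))['img'][130:250,80:370,::-1]
cv2.imwrite('pics/topc.png',cv2.resize(a,(790,585),interpolation=cv2.INTER_CUBIC))
cv2.imwrite('pics/scc.png',cv2.resize(b,(797,330),interpolation=cv2.INTER_CUBIC))
E
```

```text
(no output)
```

View pics/topc.png

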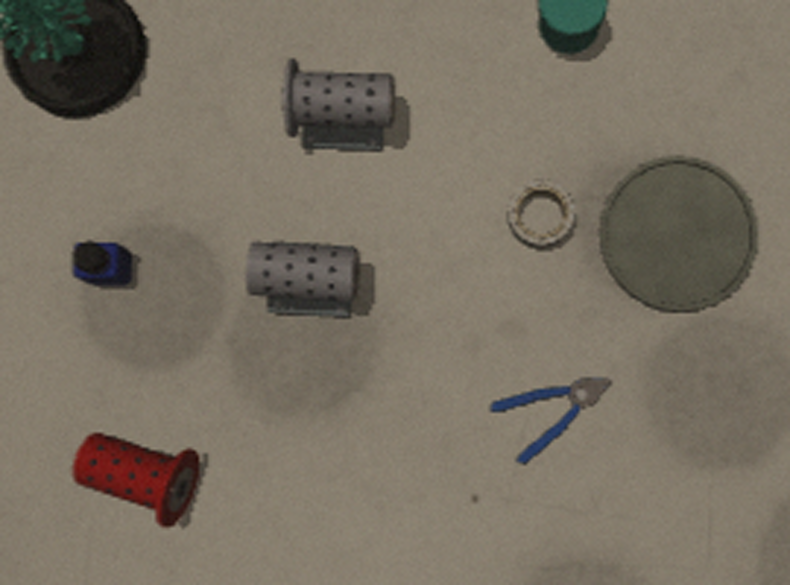

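View pics/scc.png

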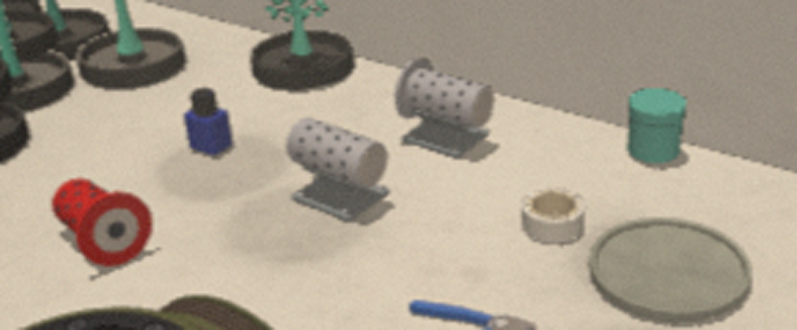

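The candidates are the grey flanged tube at top (215,124), the grey plain tube at (204,183) and the red flanged look-alike at (146,253). The crop shows a flange on the left (+y) end of the grey one at (215,124), so I choose that one. The dish is at (330,169). Next I measure.

```bash
cat > h.py <<'E'
import numpy as np,cv2
from scipy.spatial.transform import Rotation as R
def ray(p,uv):
    f=p['img'].shape[0]/2/np.tan(np.radians(p['fovy'])/2);V=np.array(p['view'])
    d=V[:3,:3].T@np.array([(uv[0]-p['cx'])/f,(uv[1]-p['cy'])/f,1]);o=-V[:3,:3].T@V[:3,3]
    return o,d
def onz(p,uv,z):
    o,d=ray(p,uv);return o+d*(z-o[2])/d[2]
def tri(rs):
    A=0;b=0
    for o,d in rs:
        d=d/np.linalg.norm(d);P=np.eye(3)-np.outer(d,d);A=A+P;b=b+P@o
    return np.linalg.solve(A,b)
def proj(p,X):
    f=p['img'].shape[0]/2/np.tan(np.radians(p['fovy'])/2);V=np.array(p['view'])
    c=V[:3,:3]@X+V[:3,3];return np.array([p['cx']+f*c[0]/c[2],p['cy']+f*c[1]/c[2]])
E
python3 - <<'E'
import pickle,numpy as np
from h import *
T=pickle.load(open('top0.pkl','rb'));S=pickle.load(open('scene0.pkl','rb'))
for n,a,b,z in(('flask',(214.8,123.1),(242.5,165.2),.05),('plain',(203,183.3),(202,180.8),.05),('setter',(328.7,167.9),(322.8,227.3),.008)):
    print(n,onz(T,a,z).round(4),onz(S,b,z).round(4),tri([ray(T,a),ray(S,b)]).round(4))
# setter rim extents in top, z=.014
m=T['img'].astype(int)
# edges: crop scale 790/270=2.926
k=270/790
for u in ((601,234),(756,234),(678,156),(678,312)):
    print(onz(T,(100+u[0]*k-.3,90+u[1]*k-.3),.014).round(4))
# flask outline top: top silhouette edge lines of tube
from workcell import ctrl
p=ctrl.capture('top')
for d in ctrl.outline_of(p,'flask_center'):
    if abs(d['rect'][0]-215)<8:
        M=d['pixels'];ys,xs=np.nonzero(M)
        for c in range(xs.min(),xs.max()+1,2):
            r=ys[xs==c];print(c,r.min(),r.max(),end=' ; ')
        break
E
```

```text
flask [0.6141 0.2144 0.05  ] [0.6131 0.2105 0.05  ] [0.6155 0.2136 0.048 ]
plain [0.4589 0.2393 0.05  ] [0.4804 0.2543 0.05  ] [0.4572 0.2358 0.0663]
setter [ 0.5096 -0.0801  0.008 ] [ 0.5031 -0.0872  0.008 ] [ 5.119e-01 -8.260e-02  4.000e-04]
[ 0.5031 -0.0183  0.014 ]
[ 0.5047 -0.1548  0.014 ]
[ 0.5746 -0.0868  0.014 ]
[ 0.4346 -0.0855  0.014 ]
196 117 129 ; 198 112 135 ; 200 111 135 ; 202 114 133 ; 204 115 132 ; 206 115 132 ; 208 115 132 ; 210 115 132 ; 212 115 132 ; 214 115 132 ; 216 115 132 ; 218 115 132 ; 220 114 132 ; 222 115 132 ; 224 115 132 ; 226 115 133 ; 228 115 133 ; 230 115 133 ; 232 116 132 ; 234 118 129 ;
```

```bash
python3 - <<'E'
from workcell import ctrl
import pickle
from h import *
print([d for d in dir(ctrl) if d[0]!='_'])
s=ctrl.state();print(s['joints'],s['time_s']);print(R.from_quat(s['tool_rot']).as_matrix().round(3))
from scipy.optimize import minimize
T=ctrl.capture('top');S=ctrl.capture('scene')
def best(p,t,uv):
    return min(ctrl.outline_of(p,t),key=lambda d:np.hypot(d['rect'][0]-uv[0],d['rect'][1]-uv[1]))['pixels']
def ren(p,c,parts,K=4):
    im=np.zeros((384*K,512*K),np.uint8)
    for pts in parts(c):
        u=np.array([proj(p,x) for x in pts]);u=(u+.5)*K-.5
        cv2.fillConvexPoly(im,cv2.convexHull(u.astype(np.float32)).astype(np.int32),1)
    return cv2.resize(im.astype(np.float32),(512,384),interpolation=cv2.INTER_AREA)
th=np.linspace(0,2*np.pi,48)
def flask(c):
    x,y,yaw=c;a=np.array([-np.sin(yaw),np.cos(yaw),0]);b=np.array([np.cos(yaw),np.sin(yaw),0]);z=np.array([0,0,1.]);o=np.array([x,y,.05])
    ring=lambda s,r:[o+a*s+r*(np.cos(t)*b+np.sin(t)*z) for t in th]
    return [ring(-.045,.023)+ring(.045,.023),ring(.040,.034)+ring(.045,.034)]
def plain(c): return flask(c)[:1]
def dish(c):
    return [[np.array([c[0]+.07*np.cos(t),c[1]+.07*np.sin(t),z]) for t in th for z in(0,.014)]]
def fit(name,parts,c0,views):
    f=lambda c:sum(np.abs(ren(p,c,parts)-m).sum() for p,m in views)
    c0=np.array(c0);sx=np.vstack([c0]+[c0+np.eye(len(c0))[i]*(.012 if i<2 else .15) for i in range(len(c0))])
    r=minimize(f,c0,method='Nelder-Mead',options=dict(initial_simplex=sx,xatol=2e-4,fatol=.2))
    print(name,r.x.round(4),r.fun.round(1),[m.sum() for p,m in views])
for nm,vi in(('top',[0]),('scene',[1]),('both',[0,1])):
    ps=[T,S];uvs={'f':[(215,124),(243,165)],'p':[(204,183),(203,185)],'s':[(330,169),(324,227)]}
    fit('flask '+nm,flask,[.614,.212,0],[(ps[i],best(ps[i],'flask_center',uvs['f'][i])) for i in vi])
    fit('plain '+nm,plain,[.459,.235,0],[(ps[i],best(ps[i],'plain_flask_center',uvs['p'][i])) for i in vi])
    fit('dish '+nm,dish,[.505,-.086],[(ps[i],best(ps[i],'setter_middle',uvs['s'][i])) for i in vi])
print('cup', onz(T,(295,105),0), 'cup top',onz(T,(295,88),.05),onz(T,(295,80),.05),'wall foot',onz(T,(216,87),0))
E
```

```text
['MotionError', 'capture', 'grip_depth', 'hand_in', 'outline_of', 'pinpoint', 'state']
[ 1.63570083e+00  4.01956160e-02  8.48258063e-02  1.94739812e-05
 -1.61553498e+00 -3.33713037e-01] 1.0
[[ 0.    -0.266 -0.964]
 [-0.    -0.964  0.266]
 [-1.     0.    -0.   ]]
flask top [ 0.6126  0.21   -0.0032] 65.2 [np.int64(689)]
plain top [ 0.4606  0.2384 -0.0591] 37.2 [np.int64(694)]
dish top [ 0.5053 -0.0865] 103.4 [np.int64(2243)]
flask scene [ 0.6175  0.2123 -0.0009] 39.9 [np.int64(596)]
plain scene [ 0.4651  0.2397 -0.0957] 33.1 [np.int64(636)]
dish scene [ 0.5092 -0.0865] 83.9 [np.int64(1823)]
flask both [ 0.6136  0.2105 -0.0181] 134.8 [np.int64(689), np.int64(596)]
plain both [ 0.4617  0.2386 -0.0791] 115.8 [np.int64(694), np.int64(636)]
dish both [ 0.5066 -0.0867] 221.4 [np.int64(2243), np.int64(1823)]
cup [0.68158292 0.00736558 0.        ] cup top [0.70929087 0.0108364  0.05      ] [0.73083286 0.01089516 0.05      ] wall foot [0.73011535 0.22089511 0.        ]
```

```bash
cat > go.py <<'E'
import sys,json
from workcell import ctrl
from h import *
def goal(pos,xd,yd):
    s=ctrl.state();x=np.array(xd,float);x/=np.linalg.norm(x);y=np.array(yd,float);y-=x*(x@y);y/=np.linalg.norm(y)
    M=np.column_stack([x,y,np.cross(x,y)]);R0=R.from_quat(s['tool_rot'])
    rv=(R0.inv()*R.from_matrix(M)).as_rotvec();sh=R0.inv().apply(np.array(pos)-s['tool_pos'])
    print('row',rv.round(3).tolist(),sh.round(4).tolist(),'deg',np.degrees(np.linalg.norm(rv)).round(1),'mm',(1000*np.linalg.norm(sh)).round(1))
def st():
    s=ctrl.state();print(s['time_s'],s['tool_pos'].round(4),s['joints'].round(2),s['force'].round(1),round(s['gripper_width'],4));print(R.from_quat(s['tool_rot']).as_matrix().round(3).tolist())
E
python3 - <<'E'
from go import *
goal([.53,.10,.25],[0,0,-1],[-1,0,0])
E
```

```text
row [1.302, -0.0, -0.0] [-0.0187, 0.3628, -0.4844] deg 74.6 mm 605.5
```

```bash
python3 -m pendant '[0.12,0,0,-0.002,0.033,-0.044,0, 0.24,0,0,-0.004,0.063,-0.084,0, 0.36,0,0,-0.006,0.093,-0.124,0, 0.48,0,0,-0.007,0.123,-0.164,0, 0.6,0,0,-0.009,0.153,-0.204,0, 0.72,0,0,-0.01,0.183,-0.244,0, 0.84,0,0,-0.012,0.213,-0.284,0, 0.96,0,0,-0.013,0.243,-0.324,0, 1.08,0,0,-0.015,0.273,-0.364,0, 1.2,0,0,-0.016,0.303,-0.404,0]'; python3 - <<'E'
from go import *
st();goal([.55,.10,.20],[0,1,-1],[-1,0,0])
E
```

```text
time_s: 2.7
tool_pos: [0.466, 0.1814, 0.2478]
tool_rot: [0.524, -0.475, -0.524, -0.476]
force: [1.4, -0.0, -0.8]
gripper_width: 0.0853
2.7 [0.466  0.1814 0.2478] [ 0.78 -0.23 -0.13  0.   -1.66 -0.68] [ 1.4 -0.  -0.8] 0.0853
[[0.001, -0.995, -0.097], [0.001, -0.097, 0.995], [-1.0, -0.001, 0.001]]
row [0.093, -0.784, -0.037] [0.0478, -0.0756, -0.0892] deg 45.3 mm 126.3
```

```bash
python3 -m pendant '[0.01,-0.08,0,0.005,-0.008,-0.009,0, 0.02,-0.16,-0.01,0.01,-0.016,-0.018,0, 0.03,-0.24,-0.01,0.015,-0.024,-0.027,0, 0.04,-0.32,-0.02,0.02,-0.032,-0.036,0, 0.05,-0.4,-0.02,0.025,-0.04,-0.045,0, 0.06,-0.48,-0.02,0.03,-0.048,-0.054,0, 0.07,-0.56,-0.03,0.035,-0.056,-0.063,0, 0.08,-0.64,-0.03,0.04,-0.064,-0.072,0, 0.09,-0.72,-0.03,0.045,-0.07,-0.08,0, 0.093,-0.784,-0.037,0.048,-0.076,-0.089,0]'; python3 - <<'E'
from go import *
st();goal([.614,.139,.1075],[0,1,-1],[-1,0,0])
E
```

```text
time_s: 3.7
tool_pos: [0.5502, 0.1016, 0.1988]
tool_rot: [-0.27, 0.27, 0.655, 0.652]
force: [-0.2, 0.4, 0.2]
gripper_width: 0.0853
3.7 [0.5502 0.1016 0.1988] [-0.01 -0.01  0.04 -0.79 -1.62 -0.03] [-0.2  0.4  0.2] 0.0853
[[-0.003, -1.0, -0.001], [0.709, -0.003, 0.706], [-0.706, 0.002, 0.709]]
row [0.001, 0.002, -0.003] [0.0907, -0.0641, -0.0384] deg 0.2 mm 117.5
```

```bash
python3 -m pendant '[0,0,0,0.02,-0.014,-0.009,0, 0,0,0,0.045,-0.032,-0.019,0, 0,0,0,0.07,-0.05,-0.03,0, 0,0,0,0.09,-0.064,-0.038,0, 0,0.002,-0.003,0.091,-0.064,-0.038,0]'; python3 - <<'E'
from go import *
st();goal([.614,.2097,.0368],[0,1,-1],[-1,0,0])
for n in('scene','top'):
    p=ctrl.capture(n);c=p['img'][80:260,150:390] if n=='scene' else p['img'][60:240,140:380]
    cv2.imwrite(f'pics/{n}1.png',cv2.resize(c[:,:,::-1],(800,600),interpolation=cv2.INTER_CUBIC))
E
```

```text
time_s: 4.2
tool_pos: [0.6126, 0.141, 0.1032]
tool_rot: [-0.27, 0.273, 0.655, 0.651]
force: [-1.4, -0.6, -1.2]
gripper_width: 0.0852
4.2 [0.6126 0.141  0.1032] [ 0.06  0.19  0.08 -0.79 -1.46  0.03] [-1.4 -0.6 -1.2] 0.0852
[[-0.006, -1.0, 0.002], [0.705, -0.003, 0.709], [-0.709, 0.006, 0.705]]
row [-0.002, -0.003, -0.006] [0.0955, -0.002, 0.0019] deg 0.4 mm 95.6
```

View pics/scene1.png

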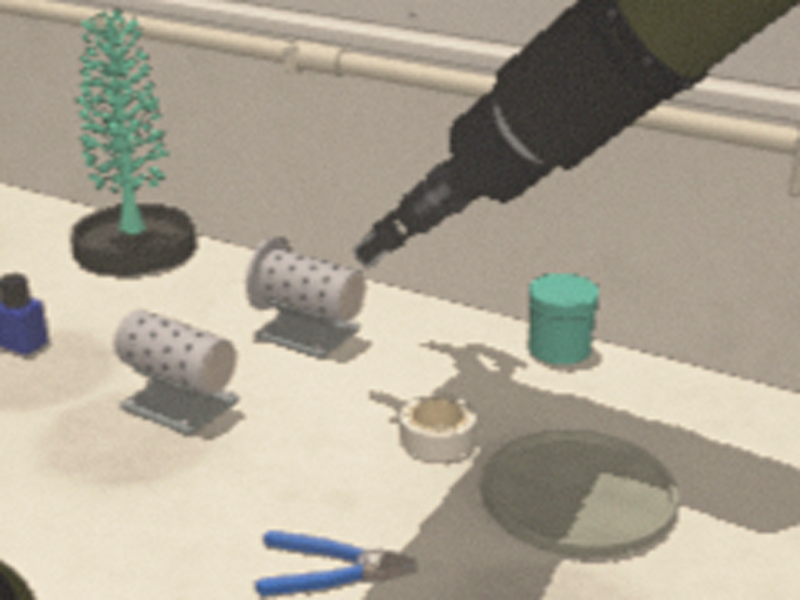

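View pics/top1.png

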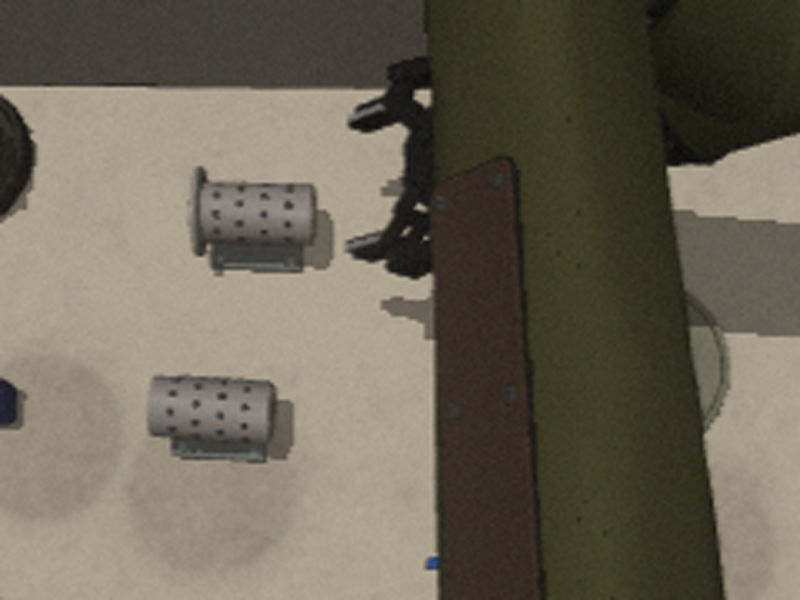

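```bash
python3 - <<'E'
from go import *
import pickle
T=pickle.load(open('top0.pkl','rb'))
st();print(proj(T,np.array([.6126,.135,.112])),proj(T,np.array([.6126+.045,.135,.112])),proj(T,np.array([.6126-.045,.135,.112])))
goal([.614,.2097,.0368],[0,1,-1],[-1,0,0])
E
```

```text
4.3 [0.6132 0.1401 0.1072] [ 0.06  0.18  0.08 -0.79 -1.46  0.03] [0.6 0.5 0.8] 0.0851
[[-0.002, -1.0, -0.002], [0.705, -0.003, 0.71], [-0.71, 0.0, 0.705]]
[244.66876697 116.37339774] [245.03596168  98.3023681 ] [244.29690094 134.67432068]
row [0.002, -0.003, -0.002] [0.099, -0.001, -0.0002] deg 0.3 mm 99.0
```

```bash
python3 -m pendant '[0,0,0,0.015,0,0,0, 0,0,0,0.03,0,0,0, 0,0,0,0.045,-0.001,0,0, 0,0,0,0.06,-0.001,0,0, 0,0,0,0.075,-0.001,0,0, 0,0,0,0.09,-0.001,0,0, 0,0,0,0.099,-0.001,0,0, 0,0,0,0.101,-0.001,0,0,0,0,0,0.101,-0.001,0,0]'; python3 - <<'E'
from go import *
st()
for n in('scene',):
    p=ctrl.capture(n);c=p['img'][120:210,190:310]
    cv2.imwrite(f'pics/{n}2.png',cv2.resize(c[:,:,::-1],(800,600),interpolation=cv2.INTER_CUBIC))
E
```

```text
time_s: 5.2
tool_pos: [0.6144, 0.2114, 0.0361]
tool_rot: [-0.272, 0.271, 0.654, 0.652]
force: [-0.1, 0.1, -0.3]
gripper_width: 0.0854
5.2 [0.6144 0.2114 0.0361] [ 0.17  0.24  0.01 -0.81 -1.3   0.04] [-0.1  0.1 -0.3] 0.0854
[[-0.001, -1.0, -0.002], [0.705, -0.003, 0.709], [-0.709, -0.001, 0.705]]
```

View pics/scene2.png

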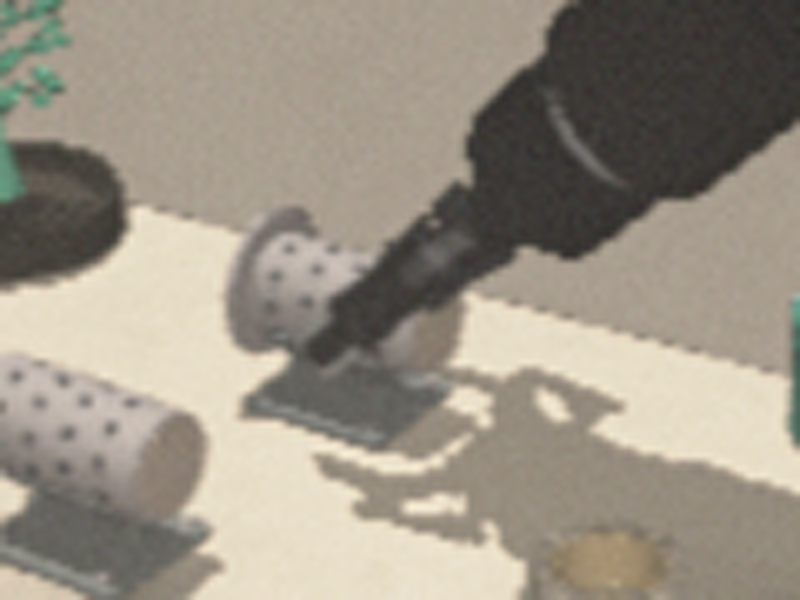

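The fingers straddle the tube: the near one crosses it at crop (360,310) and stops short of the flange at crop (265,280). Next I close at 70 N.

```bash
python3 -m pendant '[0,0,0,0,0,0,0.2, 0,0,0,0,0,0,0.3, 0,0,0,0,0,0,0.4, 0,0,0,0,0,0,0.5, 0,0,0,0,0,0,0.7, 0,0,0,0,0,0,1, 0,0,0,0,0,0,1, 0,0,0,0,0,0,1]' 70; python3 - <<'E'
from go import *
st()
goal([.614,.2114,.16],[0,1,-1],[-1,0,0])
E
```

```text
time_s: 6.05
tool_pos: [0.6122, 0.2106, 0.0367]
tool_rot: [-0.272, 0.272, 0.655, 0.651]
force: [-10.3, -5.0, 7.4]
gripper_width: 0.0442
6.05 [0.6122 0.2106 0.0367] [ 0.17  0.24  0.01 -0.81 -1.3   0.04] [-10.3  -5.    7.4] 0.0442
[[-0.006, -1.0, -0.002], [0.705, -0.006, 0.709], [-0.709, 0.003, 0.705]]
row [0.002, -0.003, -0.006] [-0.0869, -0.0014, 0.0874] deg 0.4 mm 123.3
```

```bash
python3 -m pendant '[0,0,0,-0.004,0,0.004,1, 0,0,0,-0.01,0,0.01,1, 0,0,0,-0.02,0,0.02,1, 0,0,0,-0.033,0,0.033,1, 0,0,0,-0.047,0,0.047,1, 0,0,0,-0.06,0,0.06,1, 0,0,0,-0.073,0,0.073,1, 0,0,0,-0.085,0,0.085,1, 0,0,0,-0.09,0,0.09,1, 0,0,0,-0.09,0,0.09,1]'; python3 - <<'E'
from go import *
st()
for n in('scene',):
    p=ctrl.capture(n);c=p['img'][90:210,180:340]
    cv2.imwrite(f'pics/{n}3.png',cv2.resize(c[:,:,::-1],(800,600),interpolation=cv2.INTER_CUBIC))
# final orientation, halfway position
import math
h=-math.atan2(.0866,.506)
goal([.50,.04,.25],[math.cos(h),math.sin(h),-1],[math.sin(h),-math.cos(h),0])
E
```

```text
time_s: 7.05
tool_pos: [0.6147, 0.2117, 0.1652]
tool_rot: [-0.273, 0.27, 0.653, 0.653]
force: [0.6, 0.2, -3.3]
gripper_width: 0.0449
7.05 [0.6147 0.2117 0.1652] [ 0.18  0.12  0.12 -0.78 -1.44 -0.12] [ 0.6  0.2 -3.3] 0.0449
[[0.001, -1.0, -0.004], [0.705, -0.002, 0.709], [-0.709, -0.003, 0.705]]
row [-1.529, 1.283, -0.001] [-0.1822, 0.1146, -0.0606] deg 114.4 mm 223.6
```

View pics/scene3.png

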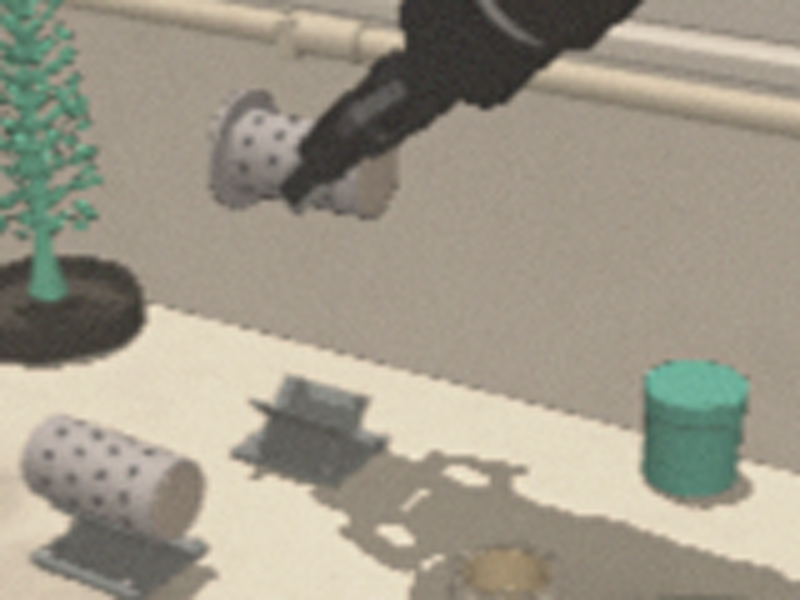

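```bash
python3 - <<'E'
from go import *
R0=R.from_quat(ctrl.state()['tool_rot'])
for f in(0,.25,.5,.75,1):print(f,(R0*R.from_rotvec(f*np.array([-1.529,1.283,0]))).as_matrix()[:,0].round(2))
E
```

```text
0 [-0.    0.71 -0.71]
0.25 [ 0.06  0.45 -0.89]
0.5 [ 0.23  0.19 -0.96]
0.75 [ 0.46 -0.02 -0.89]
1 [ 0.7  -0.12 -0.71]
```

```bash
python3 -m pendant '[-0.076,0.064,0,-0.014,0.004,-0.001,1, -0.168,0.141,0,-0.03,0.01,-0.003,1, -0.26,0.218,0,-0.045,0.018,-0.008,1, -0.352,0.295,0,-0.06,0.026,-0.012,1, -0.443,0.372,0,-0.072,0.034,-0.017,1, -0.535,0.449,0,-0.083,0.042,-0.022,1, -0.627,0.526,0,-0.093,0.05,-0.026,1, -0.719,0.603,0,-0.103,0.058,-0.03,1, -0.81,0.68,0,-0.113,0.066,-0.034,1, -0.887,0.744,0,-0.121,0.072,-0.037,1]'; python3 - <<'E'
from go import *
st();import math
h=-math.atan2(.0866,.506)
goal([.50,.04,.25],[math.cos(h),math.sin(h),-1],[math.sin(h),-math.cos(h),0])
E
```

```text
time_s: 8.1
tool_pos: [0.5415, 0.0999, 0.2218]
tool_rot: [0.732, -0.182, -0.565, -0.335]
force: [-0.9, -0.4, -2.7]
gripper_width: 0.0443
8.1 [0.5415 0.0999 0.2218] [ 0.6  -0.39 -0.37  0.08 -1.28  0.21] [-0.9 -0.4 -2.7] 0.0443
[[0.295, -0.645, -0.705], [0.112, -0.71, 0.695], [-0.949, -0.284, -0.137]]
row [-0.637, 0.539, -0.002] [-0.0457, 0.0612, -0.0162] deg 47.8 mm 78.1
```

```bash
python3 -m pendant '[-0.08,0.068,0,-0.005,0.007,-0.002,1, -0.17,0.144,0,-0.012,0.016,-0.004,1, -0.26,0.22,0,-0.019,0.025,-0.007,1, -0.35,0.296,0,-0.026,0.034,-0.009,1, -0.44,0.372,0,-0.032,0.043,-0.011,1, -0.53,0.448,-0.001,-0.038,0.051,-0.014,1, -0.6,0.51,-0.002,-0.043,0.058,-0.015,1, -0.637,0.539,-0.002,-0.046,0.061,-0.016,1, -0.637,0.539,-0.002,-0.046,0.061,-0.016,1]'; python3 - <<'E'
from go import *
st();import math
h=-math.atan2(.0866,.506);a=np.array([math.cos(h),math.sin(h),-1])/2**.5
g=np.array([.506,-.0866,.008+.045+.014])
t=g+.0187*a;print(t)
goal(t+[0,0,.06],a,[math.sin(h),-math.cos(h),0])
E
```

```text
time_s: 9.0
tool_pos: [0.5, 0.0402, 0.2492]
tool_rot: [0.92, -0.079, -0.382, -0.034]
force: [-0.3, -0.1, -3.4]
gripper_width: 0.0445
9.0 [0.5    0.0402 0.2492] [ 0.88 -0.96 -0.99  0.72 -1.19  0.36] [-0.3 -0.1 -3.4] 0.0445
[[0.695, -0.171, -0.698], [-0.119, -0.985, 0.123], [-0.709, -0.002, -0.706]]
[ 0.51903339 -0.08883062  0.0537771 ]
row [-0.004, 0.002, -0.0] [0.1246, 0.1242, 0.0663] deg 0.2 mm 188.0
```

```bash
python3 -m pendant '[0,0,0,0.01,0.01,0.005,1, 0,0,0,0.025,0.025,0.013,1, 0,0,0,0.04,0.04,0.021,1, 0,0,0,0.055,0.055,0.029,1, 0,0,0,0.07,0.07,0.037,1, 0,0,0,0.085,0.085,0.045,1, 0,0,0,0.1,0.1,0.053,1, 0,0,0,0.113,0.113,0.06,1, -0.004,0.002,0,0.122,0.122,0.065,1, -0.004,0.002,0,0.1246,0.1242,0.0663,1]'; python3 - <<'E'
from go import *
st()
E
```

```text
time_s: 10.0
tool_pos: [0.5396, -0.099, 0.1318]
tool_rot: [0.914, -0.075, -0.398, -0.037]
force: [-0.7, 0.2, -2.7]
gripper_width: 0.0442
10.0 [ 0.5396 -0.099   0.1318] [ 0.37 -0.83 -1.08  0.54 -0.72  0.73] [-0.7  0.2 -2.7] 0.0442
[[0.673, -0.166, -0.721], [-0.107, -0.986, 0.127], [-0.732, -0.008, -0.681]]
```

```bash
python3 - <<'E'
from go import *
import math
for hd in(40,80):
    h=math.radians(hd);a=np.array([math.cos(h),math.sin(h),-1])/2**.5
    t=np.array([.506,-.0866,.067])+.0187*a
    goal(t+[0,0,.10],a,[math.sin(h),-math.cos(h),0])
E
```

```text
row [-0.628, 0.03, -0.595] [-0.0341, -0.0169, 0.0046] deg 49.6 mm 38.3
row [-1.13, 0.022, -1.08] [-0.0398, -0.0201, 0.0109] deg 89.6 mm 45.9
```

```bash
python3 -m pendant '[-0.05,0.01,-0.05,-0.01,-0.005,0,1, -0.14,0.02,-0.13,-0.02,-0.01,0.002,1, -0.23,0.025,-0.22,-0.027,-0.014,0.003,1, -0.32,0.03,-0.3,-0.03,-0.016,0.004,1, -0.41,0.03,-0.39,-0.034,-0.017,0.005,1, -0.5,0.03,-0.48,-0.034,-0.017,0.005,1, -0.58,0.03,-0.55,-0.034,-0.017,0.005,1, -0.628,0.03,-0.595,-0.034,-0.017,0.005,1]'; python3 - <<'E'
from go import *
st()
import math
h=math.radians(80);a=np.array([math.cos(h),math.sin(h),-1])/2**.5
t=np.array([.506,-.0866,.067])+.0187*a
goal(t+[0,0,.10],a,[math.sin(h),-math.cos(h),0])
E
```

```text
time_s: 10.8
tool_pos: [0.5149, -0.0766, 0.1548]
tool_rot: [0.884, 0.257, -0.375, 0.107]
force: [0.0, 0.3, -4.9]
gripper_width: 0.0446
10.8 [ 0.5149 -0.0766  0.1548] [-0.12 -0.58 -0.55 -0.54 -1.03  2.4 ] [ 0.   0.3 -4.9] 0.0446
[[0.586, 0.536, -0.608], [0.375, -0.844, -0.383], [-0.718, -0.004, -0.696]]
row [-0.595, 0.013, -0.581] [-0.002, -0.0061, 0.0036] deg 47.6 mm 7.4
```

```bash
python3 - <<'E'
from go import *
import math
h=math.radians(35);a=np.array([math.cos(h),math.sin(h),-1])/2**.5
t=np.array([.506,-.0866,.067])+.0187*a
goal(t+[0,0,.04],a,[math.sin(h),-math.cos(h),0])
E
```

```text
row [-0.035, 0.016, -0.029] [0.044, 0.0033, 0.0423] deg 2.8 mm 61.1
```

```bash
python3 -m pendant '[-0.01,0.005,-0.01,0.008,0.001,0.008,1, -0.02,0.01,-0.02,0.018,0.002,0.018,1, -0.035,0.016,-0.03,0.028,0.003,0.028,1, -0.035,0.016,-0.03,0.037,0.003,0.036,1, -0.035,0.016,-0.029,0.044,0.0033,0.0423,1, -0.035,0.016,-0.029,0.044,0.0033,0.0423,1, -0.035,0.016,-0.029,0.044,0.0033,0.0423,1]'; python3 - <<'E'
from go import *
import math
st()
h=math.radians(35);a=np.array([math.cos(h),math.sin(h),-1])/2**.5
t=np.array([.506,-.0866,.067])+.0187*a
goal(t+[0,0,.04],a,[math.sin(h),-math.cos(h),0])
for n,b in(('scene',(130,250,250,410)),('top',(90,240,240,440))):
    p=ctrl.capture(n);c=p['img'][b[0]:b[1],b[2]:b[3]]
    cv2.imwrite(f'pics/{n}4.png',cv2.resize(c[:,:,::-1],(800,600),interpolation=cv2.INTER_CUBIC))
E
```

```text
time_s: 11.5
tool_pos: [0.5165, -0.0798, 0.0931]
tool_rot: [0.882, 0.275, -0.366, 0.115]
force: [0.2, -0.2, -3.3]
gripper_width: 0.0446
11.5 [ 0.5165 -0.0798  0.0931] [-0.19 -0.49 -0.58 -0.65 -0.98  2.6 ] [ 0.2 -0.2 -3.3] 0.0446
[[0.581, 0.569, -0.582], [0.401, -0.822, -0.403], [-0.708, 0.001, -0.706]]
row [-0.003, 0.001, -0.004] [0.0001, -0.0005, -0.001] deg 0.3 mm 1.1
```

View pics/scene4.png

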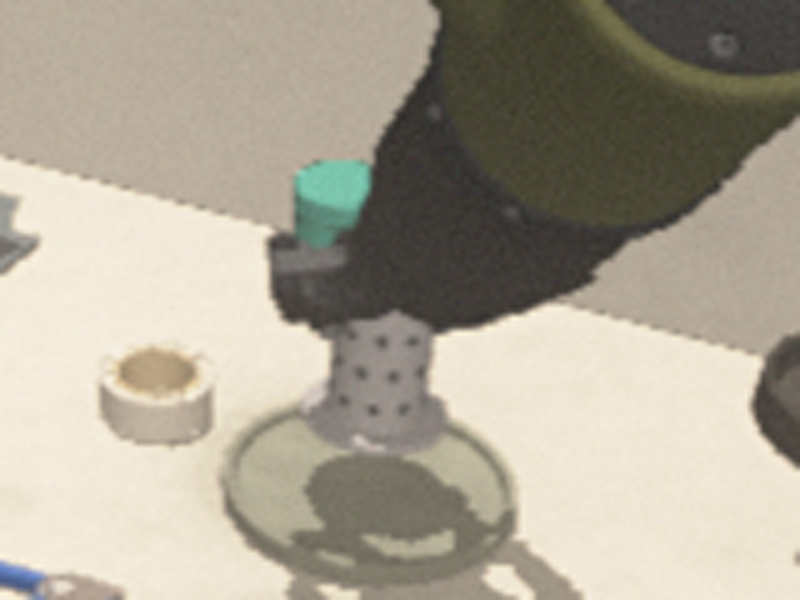

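View pics/top4.png

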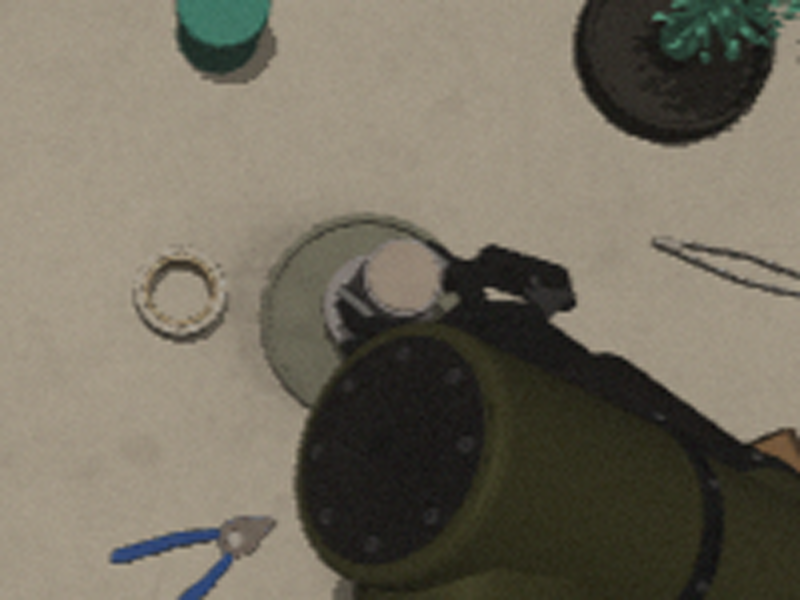

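```bash
python3 - <<'E'
from go import *
T=ctrl.capture('top');S=ctrl.capture('scene')
uT=(240+402*.25-.4,90+277*.25-.4)
c=np.array([.506,-.0866,0])
for z in(.048,.053,.138):print(z,proj(T,c+[0,0,z]),proj(S,c+[0,0,z]))
print(uT,onz(T,uT,.138))
for p,n in((T,'T'),(S,'S')):
  for d in ctrl.outline_of(p,'flask_center')[:2]:print(n,d['rect'],d['confidence'])
  for d in ctrl.pinpoint(p,'flask_center')[:2]:print(n,d)
print(proj(T,c+[0,0,.093]),proj(S,c+[0,0,.093]))
E
python3 - <<'E'
import cv2
a=cv2.imread('pics/top4.png')
cv2.imwrite('pics/top5.png',cv2.resize(a[180:400,240:520],(763,600)))
a=cv2.imread('pics/scene4.png')
cv2.imwrite('pics/scene5.png',cv2.resize(a[280:600,200:540],(637,600)))
E
```

```text
0.048 [333.7039954  166.36664127] [324.48861389 212.73219003]
0.053 [334.02825956 165.98269764] [324.67373112 210.95261949]
0.138 [340.06542164 158.83442104] [327.99899278 178.98618572]
(340.1, 158.85) [ 0.50596458 -0.08667836  0.138     ]
T [145.2, 254.4, 44.8, 32.1] 0.84
T [336.7, 163.2, 28.0, 24.7] 0.77
T {'position': [143.0, 250.1], 'confidence': 0.97}
T {'position': [336.3, 161.3], 'confidence': 0.96}
S [116.5, 209.6, 36.0, 34.2] 0.97
S [327.8, 206.7, 31.2, 26.0] 0.94
S {'position': [328.0, 194.3], 'confidence': 0.93}
S {'position': [115.1, 206.4], 'confidence': 0.72}
[336.74021682 162.77161594] [326.19545923 196.32392989]
```

View pics/top5.png

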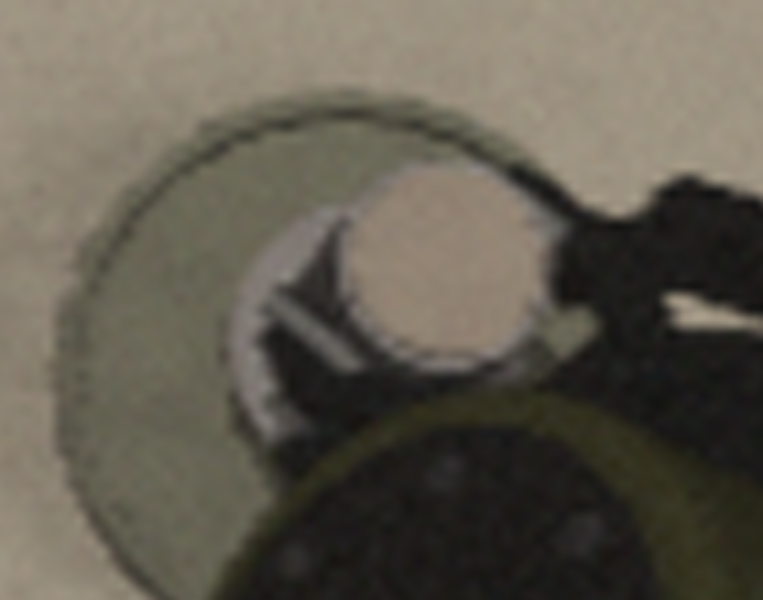

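View pics/scene5.png

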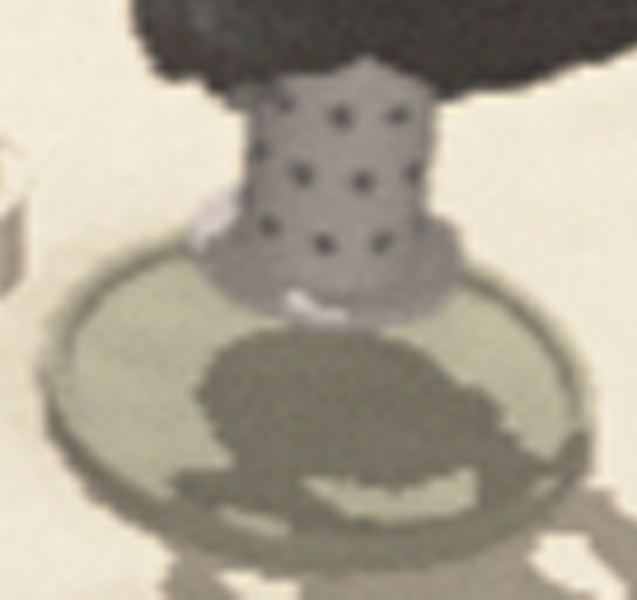

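```bash
python3 -m pendant '[0,0,0,0.005,0,0.005,1, 0,0,0,0.011,0,0.011,1, 0,0,0,0.017,0,0.017,1, 0,0,0,0.022,0,0.022,1, 0,0,0,0.025,0,0.025,1, 0,0,0,0.026,0,0.026,1, 0,0,0,0.026,0,0.026,1]'; python3 - <<'E'
from go import *
st()
E
```

```text
time_s: 12.6
tool_pos: [0.5163, -0.0802, 0.0557]
tool_rot: [0.882, 0.275, -0.366, 0.114]
force: [0.1, -0.2, -3.4]
gripper_width: 0.0447
12.6 [ 0.5163 -0.0802  0.0557] [-0.2  -0.44 -0.61 -0.69 -0.93  2.67] [ 0.1 -0.2 -3.4] 0.0447
[[0.581, 0.569, -0.583], [0.401, -0.823, -0.403], [-0.708, 0.0, -0.706]]
```

Not yet in contact: the force reading is only the weight, about 3.4 N. I continue in 0.7 mm steps and watch the force.

```bash
python3 -m pendant '[0,0,0,0.0005,0,0.0005,1, 0,0,0,0.001,0,0.001,1, 0,0,0,0.001,0,0.001,1]'; python3 -m pendant '[0,0,0,0.0005,0,0.0005,1, 0,0,0,0.001,0,0.001,1, 0,0,0,0.001,0,0.001,1]'
```

```text
time_s: 12.9
tool_pos: [0.5163, -0.0801, 0.0547]
tool_rot: [0.882, 0.275, -0.366, 0.114]
force: [0.4, 0.2, -3.7]
gripper_width: 0.0448
time_s: 13.2
tool_pos: [0.5164, -0.0801, 0.0534]
tool_rot: [0.882, 0.275, -0.366, 0.115]
force: [-0.4, -0.0, -2.2]
gripper_width: 0.0444
```

```bash
python3 -m pendant '[0,0,0,0.0005,0,0.0005,1, 0,0,0,0.0007,0,0.0007,1, 0,0,0,0.0007,0,0.0007,1]'; python3 -m pendant '[0,0,0,0.0004,0,0.0004,1, 0,0,0,0.0007,0,0.0007,1, 0,0,0,0.0007,0,0.0007,1]'
```

```text
time_s: 13.5
tool_pos: [0.5168, -0.08, 0.0534]
tool_rot: [0.882, 0.275, -0.365, 0.115]
force: [-5.0, 1.6, 4.2]
gripper_width: 0.0443
time_s: 13.8
tool_pos: [0.5171, -0.08, 0.0533]
tool_rot: [0.882, 0.275, -0.365, 0.115]
force: [-7.2, 1.4, 7.8]
gripper_width: 0.0447
```

The flask is on the floor (force has risen to +8 N). I open gradually, then withdraw along the fingers.

```bash
python3 -m pendant '[0,0,0,-0.0005,0,-0.0005,1, 0,0,0,-0.0005,0,-0.0005,0.4, 0,0,0,-0.0005,0,-0.0005,0.35, 0,0,0,-0.0005,0,-0.0005,0.3, 0,0,0,-0.0005,0,-0.0005,0.2, 0,0,0,-0.0005,0,-0.0005,0.1, 0,0,0,-0.0005,0,-0.0005,0, 0,0,0,-0.0005,0,-0.0005,0, 0,0,0,-0.0005,0,-0.0005,0]' 20; python3 - <<'E'
from go import *
st()
p=ctrl.capture('scene');c=p['img'][130:250,250:410]
cv2.imwrite('pics/scene6.png',cv2.resize(c[:,:,::-1],(800,600),interpolation=cv2.INTER_CUBIC))
E
```

```text
time_s: 14.7
tool_pos: [0.5163, -0.0801, 0.0518]
tool_rot: [0.882, 0.275, -0.366, 0.114]
force: [0.3, 0.5, 0.5]
gripper_width: 0.0857
14.7 [ 0.5163 -0.0801  0.0518] [-0.2  -0.44 -0.61 -0.69 -0.92  2.67] [0.3 0.5 0.5] 0.0857
[[0.581, 0.569, -0.582], [0.401, -0.822, -0.403], [-0.708, 0.0, -0.706]]
```

View pics/scene6.png

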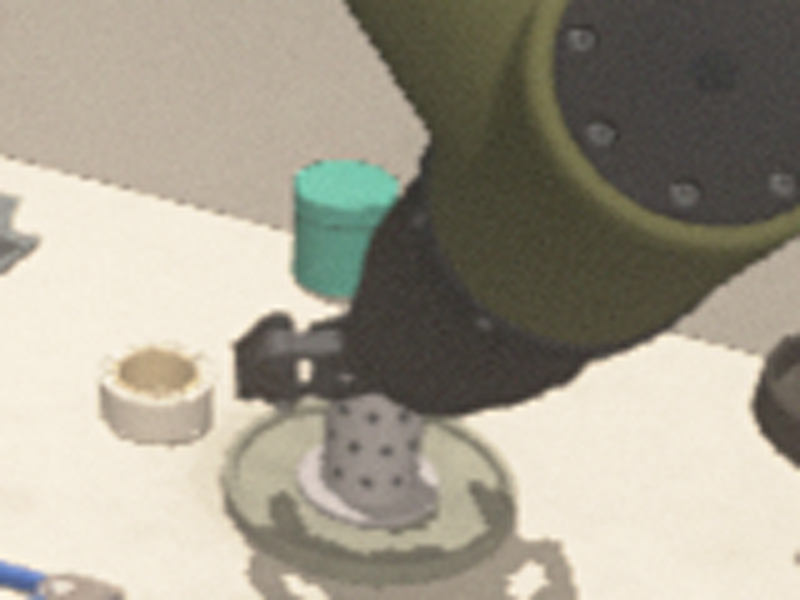

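```bash
python3 -m pendant '[0,0,0,-0.006,0,0,0, 0,0,0,-0.016,0,0,0, 0,0,0,-0.03,0,0,0, 0,0,0,-0.045,0,0,0, 0,0,0,-0.06,0,0,0, 0,0,0,-0.075,0,0,0, 0,0,0,-0.09,0,0,0, 0,0,0,-0.105,0,0,0, 0,0,0,-0.12,0,0,0, 0,0,0,-0.125,0,0,0]'; python3 - <<'E'
from go import *
st()
for n in('scene','top'):
    p=ctrl.capture(n)
    cv2.imwrite(f'pics/{n}7.png',p['img'][:,:,::-1])
E
```

```text
time_s: 15.75
tool_pos: [0.4433, -0.1315, 0.1425]
tool_rot: [0.882, 0.274, -0.365, 0.115]
force: [0.2, -0.5, -1.0]
gripper_width: 0.0856
15.75 [ 0.4433 -0.1315  0.1425] [-0.41 -0.61 -0.55 -0.69 -1.23  2.69] [ 0.2 -0.5 -1. ] 0.0856
[[0.583, 0.568, -0.581], [0.399, -0.823, -0.404], [-0.707, 0.003, -0.707]]
```

View pics/scene7.png

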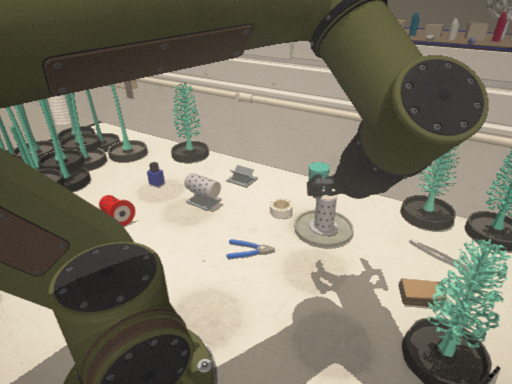

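View pics/top7.png

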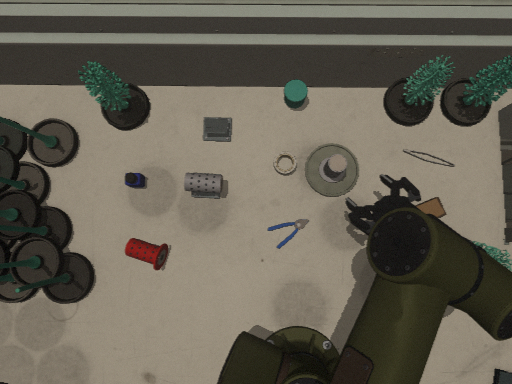

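```bash
python3 - <<'E'
from go import *
p=ctrl.capture('top')
c=p['img'][130:210,280:386]
cv2.imwrite('pics/top8.png',cv2.resize(c[:,:,::-1],(795,600),interpolation=cv2.INTER_CUBIC))
for x in((.506,-.0866,.098),(.506,-.0866,.013),(.506,-.0866,.014)):
    u=proj(p,np.array(x));print(u,((u-[280,130]+.5)*7.5).round())
E
```

```text
[337.09468927 162.35190432] [432. 246.]
[331.51895363 168.95383087] [390. 296.]
[331.57939889 168.88226092] [391. 295.]
```

View pics/top8.png

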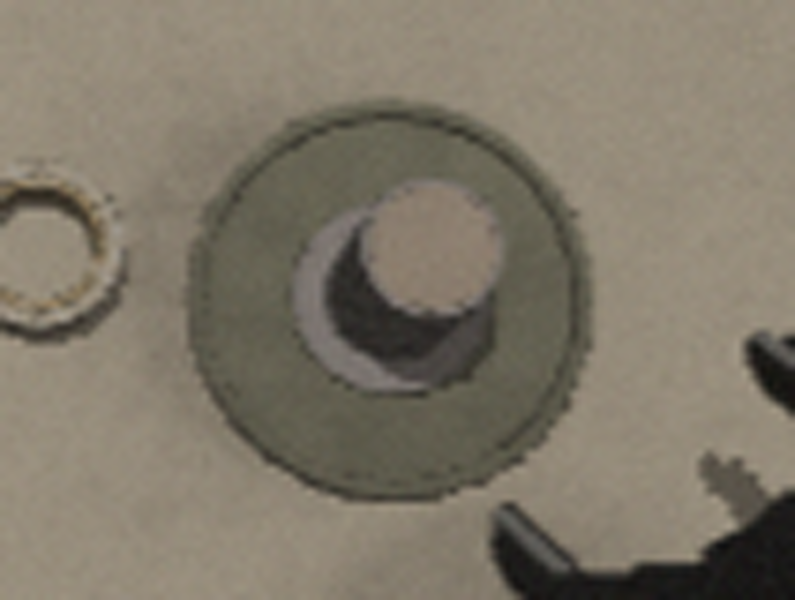

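The flask stands upright, flange down and about 2 mm from the dish centre, with the gripper clear.

```bash
python3 - <<'E'
from workcell import ctrl
print(ctrl.hand_in(),ctrl.state()['time_s'])
E
```

```text
the job is handed in; nothing more can be done
the job is handed in; nothing more can be done
```

The flanged grey flask is out of its cradle and standing upright, flange down, in the middle of the setter dish. It has been let go, and the job was handed in at about 16 s.

- **What I did:** I gripped the tube with the fingers tilted 45°, lifted it, turned it, set it down and released it. I then withdrew along the fingers.
- **What went off plan:** my first approach heading over the dish ran joint 3 to its limit, so the arm stopped short of the target. I turned the tool about 45° around the vertical to clear it. Nothing was touched.
- **Last checks:**
  - In the final top picture the flange centre is within about 2 mm of the dish centre, and the plain end is where an upright flask would put it. Before set-down, the held flask measured upright to about 1–2°.
  - The plain flask still lies in its own cradle, and the red look-alike has not moved.
  - The gripper is open and about 12 cm back, touching nothing.
  - The set-down force was about 11 N, and the largest reading I took was about 14 N, while closing the grip.
- **Disagreement:** the two cameras differed by about 4–5 mm on the flask and dish positions, mostly in x. I took values close to the top camera's for both, and the flask's position over the dish before set-down matched them.

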